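# Peel the sealed lid off a control unit and show its inside to the camera

### The arm

A 7-joint arm with a two-finger parallel gripper is mounted at the origin on the work surface. World frame = base frame: x ahead of the robot, y to its left, z up, the work surface at z = 0. Lengths are in m, angles in rad, forces in N, time in s.
With the tool pointing down it reaches from about 0.4 to 0.85 m from the base axis. Payload 4.5 kg.
Tool frame: the origin (TCP) lies midway between the tips of the shut fingers; the grasp point (between the pads) lies 19 mm behind it; z points along the fingers, y is the direction in which the jaws open and shut (so a half turn about z gives the same grasp; the last joint's range is limited). The gripper opens to 88 mm and grips with 3 to 60 N. Pads are 18 mm wide; open, the fingers measure 123 mm over their backs; the gripper's body (75 mm by 187 mm) begins 45 mm behind the grasp point.
Start: joints at [1.329, 0.689, -0.195, 1.565, 0.157, 0.902, -0.215], TCP at [0.17, -0.601, 0.239] pointing down, gripper open.
Joint ranges: [-3.01, 3.01], [-0.46, 2.08], [-1.47, 1.51], [0.13, 2.56], [-1, 4.14], [0.04, 2.09], [-2.66, 2.66]. Speed limits (rad/s): [2.57, 2.57, 3.14, 3.14, 3.14, 3.14, 3.14].

### API

Orientations are given as a unit quaternion [x, y, z, w].
In Python, from plant import r gives the robot as it stands. The module is installed in compiled form; this text tells all that it offers.
- The arm moves only by the tool carry_out, never from a script. Its argument "commands" is a list of rows, each a list of 6 numbers: the shift along the tool's x, y, z in m, then the turn, a rotation vector about the tool's x, y, z in degrees. In form: [[dx, dy, dz, wx, wy, wz], ...]. A call has 1 to 12 rows; each row is the pose to reach, as a shift and turn from the pose commanded when the call began, along the tool's axes at that moment; what a row does not reach only later rows make up. A row lasts 1/10 s, in which the tool goes at most 50 mm and 8.59 degrees, less where a joint would pass 70% of its speed; a pose out of reach is approached as far as the arm can. A call with a gripper value outside its range is refused whole. "fingers" is the closure in counts, from 0 (fully open) to 255 (shut), set as the call begins (left out, the last holds). The fingers move at their own pace and stop on an object; "grip_force" is the grip in N (left out, the last holds). Time passes only in rows, so rows that repeat a pose let the fingers close. It gives the time, the measured TCP pose, the force and the opening at its end, in the units of the state.
- r.get_state(): the state, without advancing time (a new reading comes with each control period).
- r.snapshot(name): name is "side" or "top"; returns a dict with "img" (384x512x3 uint8, blue, green, red), "intrinsics" (3x3 intrinsics, pixels), "extrinsics" (4x4, takes a point from camera to world coordinates). Camera axes: x right, y down, z forward; pixel columns grow to the right and rows downward; lengths in m; the calibration is good to about 2 mm. A picture is of the moment at which its call begins. There is no depth.
- r.finish_job(): hands the job in, once; it reports no verdict.
Trained networks look in a picture, given as the dict that the camera call returned (one of the last four; its "shot" number tells which), for a name from the list of things; names that differ only in an ending like _2 or _b are one class to them, and where a whole thing is asked for, a point or a joint stands for the part that bears it (a point fixed in the world has none). Each returns a list of dicts, best first, with "p" (0 to 1); they miss things now and then, are a little off and sometimes report something else, mostly with a low value. They report only what shows in the picture. A call takes as long as a camera call.
- r.spot_in(picture, label): "xyz" ([x, y, z] in m, in world coordinates, good to about 4 mm: the middle of the surface that is visible of it).
- r.spot_point(picture, label): "xyz" ([x, y, z] in m, in world coordinates, good to about 4 mm: a listed point, or the origin of a listed thing).
The state is a dict: "clock": time; "q": joint angles; "qd": joint speeds; "joint_torque": joint torques, N m; "tool_pos": TCP position; "eef_rot": TCP orientation; "contact_force": force on the tool from outside, world axes, zero at the start; "moment": the same for the moment, N m; "opening": opening from 0.0 (shut) to 1.0 (fully open).
Only numpy, scipy, OpenCV 4.12 (cv2) and the standard library are available. Lean on these libraries where they do the work, as an engineer would, in place of code of your own. Each camera call takes 0.05 s, during which the arm holds its last target.

### The job

Open the engine control unit clamped on the bench: take its sheet lid by the raised dome and lift that corner first, so that the rubber seal lets go from there while the opposite corner is still seated, then peel the lid right off. Hold it up with its inside squarely facing the small up-tilted inspection camera, centred in its view about 20 cm in front of the lens, so it can be checked for burn marks. Finish still holding the lid there, steady in the gripper and touching nothing else, with the camera and the other things on the bench left alone.

Things in the scene. Friction and masses are not known exactly. Their poses are not given: they have to be found in the camera images.
- ecu: Engine control unit: grey die-cast case 170 mm (its x) by 140 mm (its y), clamped on a green bench holder (plate 236 x 150 x 12 mm), fixed; a black plug header sticks out 26 mm on its -y side. Origin: centre of the holder's underside, on the bench; z up. The rim on which the lid's sheet rests is 46 mm above the origin; nothing of holder or case stands higher than the lid.
- lid: The lid: grey formed aluminium sheet 170 mm (x) by 140 mm (y) by 2 mm, a 7 mm skirt hanging down all round, one raised dome at its +x +y corner; 0.13 to 0.2 kg, screws already out. Seated, its axes are parallel to the ecu's. Origin: centre of the sheet's underside (the inside face), 46 mm above the ecu's origin when seated; z points out of the top face, so the inside looks along -z.
- lid_dome (a point): Centre of the flat top of the dome on the lid. The dome is 44 mm long (lid x), 30 mm wide (lid y), and stands 14 mm above the sheet's top face, with upright sides; this point lies at x +55, y +47, z +16 mm in the lid's frame. It can be pinched across its 30 mm width from above, with free room beside it.
- lid_opposite (a point): The lid's corner diagonally opposite the dome, at x -85, y -70, z 0 mm in the lid's frame, level with the case's rim when seated. A rubber seal round the case grips the lid's skirt from inside: tipping the lid up by the dome takes about 5 N, the whole lid straight up at once 10 to 15 N; each stretch of the seal lets go once the lid has risen about 5 mm there.
- camera: Inspection camera: black lens barrel 32 mm across with a white ring light 54 mm across, grey 34 mm square body, on a bench stand with a white foot 100 x 90 mm; fixed. Origin: centre of the lens's front, 100 mm above the bench. Its z axis is the direction it looks: 60 degrees above level, leaning back towards the robot's side.
- multimeter: Bystander: an orange and black hand multimeter lying flat, 170 x 80 x 34 mm. Origin: centre of its underside.
- flux_jar: Bystander: a small amber jar with a white cap, 48 mm across, 55 mm tall, standing. Origin: centre of its underside.
- screw_dish: Bystander: a shallow round steel dish 70 mm across, 22 mm tall, with the lid's screws in it. Origin: centre of its underside.
- screwdriver: Bystander: a screwdriver 170 mm long with a grey handle, lying flat. Origin: underside, along its x axis.

How it is judged:
On the way:
1. the dome's corner of the lid is raised at least 10 mm while the opposite corner is still seated (within 4 mm of the rim) (z of lid_dome in the frame of ecu above 0.072 m and z of lid_opposite in the frame of ecu below 0.05 m), for 0.1 s.
At the end, for the whole second after the job is handed in: The lid hangs from the gripper's fingers alone, at rest, its inside face towards the camera within 20 degrees of square, its centre 130 to 270 mm from the lens and within 50 mm of the camera's axis either way (z of lid in the frame of camera between 0.13 and 0.27 m and x of lid in the frame of camera between -0.05 and 0.05 m and y of lid in the frame of camera between -0.05 and 0.05 m and angle between the z axis of lid and the z axis of camera, either way round below 0.35 rad and z of camera in the frame of lid below -0.05 m and height (world z) of lid above 0.15 m and contact force between the fingers and lid above 1 N and contact force between lid and ecu below 0.1 N and contact force between lid and camera below 0.1 N and linear speed of lid below 0.03 m/s); the arm keeps its last pose, push and grip.
It fails at once if a bystander is pushed more than 25 mm (distance of any of multimeter, flux_jar, screw_dish, screwdriver from where it was at the start of the episode above 0.025 m).
It fails at once if the camera is bumped (more than 3 N) (contact force between camera and anything else above 3 N).
It also fails if it takes over 42 s, if anything falls off the work surface, if the arm or the gripper's body presses on something with over 40 N, if the wrist force passes 120 N, or if a joint passes its speed limit or range.

## Working session

There is one attempt and no reset: what is moved stays moved. The work goes in short steps, Python scripts to look and compute and a tool call to move; the robot and the scene stay as the last step left them, time stands still between calls to the robot, and variables do not carry over. Pictures are saved under pics/ and viewed, and the job is handed in when it is done.

Besides the shell and the picture viewer there is one more tool, called after "Request:" as name([rows], argument=value, ...), one row to a line, values as JSON. carry_out: Moves the arm, as the interface text tells. Its arguments: {"type":"object","properties":{"commands":{"type":"array","items":{"type":"array","items":{"type":"number"}}},"fingers":{"type":"number"},"grip_force":{"type":"number"}},"required":["commands"]}

```bash
ls; mkdir -p pics; cat > h.py <<'E'
import numpy as np, cv2
from scipy.spatial.transform import Rotation as R
from plant import r
def snap(n,f):
    s=r.snapshot(n); cv2.imwrite('pics/'+f,s['img']); return s
def proj(s,p):
    E=np.linalg.inv(np.array(s['extrinsics'])); c=E[:3,:3]@np.array(p)+E[:3,3]; u=np.array(s['intrinsics'])@c; return u[:2]/u[2]
E
python3 - <<'E'
from h import *
st=r.get_state(); print(st)
for n in ['top','side']:
    s=snap(n,n+'1.png')
    print(n,np.round(s['intrinsics'],1).tolist(),np.round(s['extrinsics'],3).tolist())
    for l in ['ecu','lid','lid_dome','lid_opposite','camera','multimeter','flux_jar','screw_dish','screwdriver']:
        try:
            o=r.spot_point(s,l); print(l,[(np.round(d['xyz'],3).tolist(),round(d['p'],2)) for d in o[:2]])
        except Exception as e: print(l,e)
print(r.get_state()['clock'])
E
```

```text
pics
{'clock': 0.0, 'q': array([ 1.32882141,  0.68995521, -0.19454117,  1.56632491,  0.15732995,
        0.90247966, -0.21508423]), 'qd': array([-0.00095536, -0.00247584,  0.00158658,  0.00062603, -0.00024662,
       -0.00115563, -0.00048227]), 'joint_torque': array([-1.00458747e-03, -5.27562439e+01, -1.26698121e+00, -1.53428024e+01,
       -5.26273577e-02,  6.56740231e-03,  1.36964923e-04]), 'tool_pos': array([ 0.1699766 , -0.6008045 ,  0.23793377]), 'eef_rot': array([ 9.90498744e-01,  1.37518920e-01, -1.87853651e-04, -8.65201011e-04]), 'contact_force': array([-0.11022286, -0.12616461, -0.22457286]), 'moment': array([ 0.04588262, -0.0052963 , -0.02601293]), 'opening': 1.001822736476283}
top [[396.1, 0.0, 250.9], [0.0, 396.1, 185.0], [0.0, 0.0, 1.0]] [[-0.025, -0.988, 0.149, 0.444], [-1.0, 0.024, -0.005, -0.067], [0.001, -0.149, -0.989, 1.054], [0.0, 0.0, 0.0, 1.0]]
ecu []
lid [([0.521, -0.134, 0.049], 0.8)]
lid_dome [([0.583, -0.107, 0.062], 0.83)]
lid_opposite [([0.416, -0.166, 0.046], 0.83)]
camera [([0.652, 0.245, 0.096], 0.98)]
multimeter [([0.442, -0.434, 0.004], 0.73), ([0.518, -0.133, 0.045], 0.17)]
flux_jar [([0.786, 0.019, -0.001], 0.68)]
screw_dish [([0.392, 0.053, -0.002], 0.71)]
screwdriver [([0.766, -0.171, 0.001], 0.88)]
side [[381.1, 0.0, 260.8], [0.0, 381.1, 190.7], [0.0, 0.0, 1.0]] [[-0.85, -0.296, 0.436, 0.042], [-0.527, 0.481, -0.7, 0.739], [-0.003, -0.825, -0.565, 0.78], [0.0, 0.0, 0.0, 1.0]]
ecu [([0.516, -0.129, -0.001], 0.87)]
lid [([0.515, -0.133, 0.049], 0.86)]
lid_dome [([0.581, -0.106, 0.064], 0.9)]
lid_opposite [([0.412, -0.169, 0.044], 0.98)]
camera [([0.655, 0.237, 0.098], 0.66)]
multimeter [([0.447, -0.431, 0.001], 0.66)]
flux_jar [([0.781, 0.016, -0.002], 0.69)]
screw_dish []
screwdriver [([0.781, 0.016, -0.002], 0.73), ([0.764, -0.174, 0.0], 0.65)]
1.0
```

View pics/top1.png

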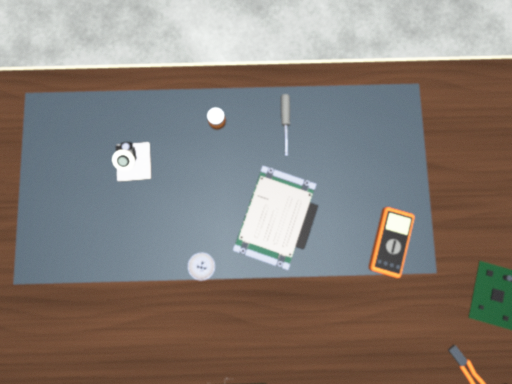

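View pics/side1.png

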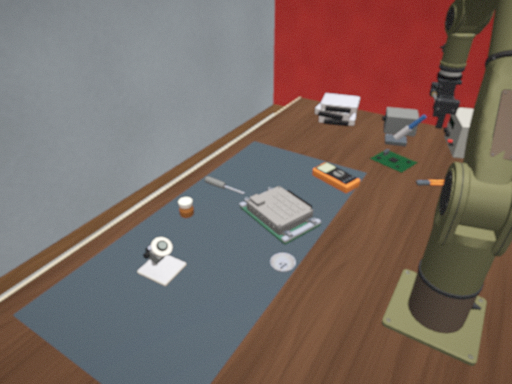

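```bash
python3 - <<'E'
from h import *
a=cv2.imread('pics/top1.png'); b=cv2.imread('pics/side1.png')
f=lambda i,x,y,w,h,k: cv2.resize(i[y:y+h,x:x+w],None,fx=k,fy=k,interpolation=cv2.INTER_CUBIC)
c1=f(a,100,130,66,60,6);c2=f(b,130,230,66,60,6);c3=f(a,230,160,100,110,4)
cv2.imwrite('pics/z1.png',np.hstack([c1,c2])); cv2.imwrite('pics/z2.png',c3)
E
```

```text
(no output)
```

View pics/z1.png

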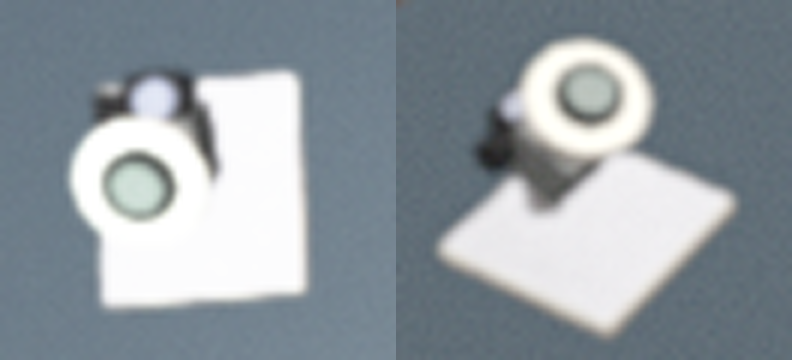

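View pics/z2.png

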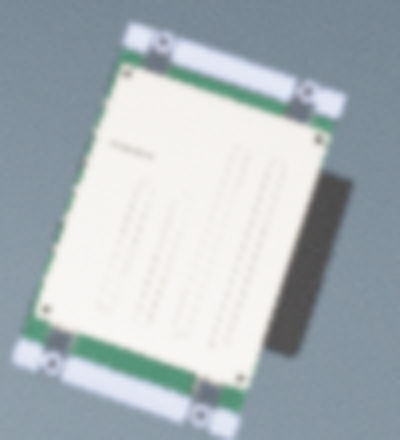

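```bash
cat >> h.py <<'E'
def unproj(s,px,z):
    K=np.array(s['intrinsics']);E=np.array(s['extrinsics']); d=E[:3,:3]@np.linalg.solve(K,[px[0],px[1],1]); o=E[:3,3]
    return o+d*(z-o[2])/d[2]
E
python3 - <<'E'
from h import *
s=r.snapshot('top'); t=r.snapshot('side')
g=lambda x,y,k,ox,oy:(x/k+ox-.5,y/k+oy-.5)
F=[unproj(s,g(*p,6,100,130),0.008) for p in [(296,72),(306,294),(104,306)]]
print(np.round(F,3)); v=F[0]-F[1]; w=F[2]-F[1]
print(np.degrees(np.arctan2(v[1],v[0])),np.linalg.norm(v),np.degrees(np.arctan2(w[1],w[0]))-90,np.linalg.norm(w))
F2=[unproj(t,g(x-396,y,6,130,230),0.008) for x,y in [(738,202),(608,336),(438,250)]]
print(np.round(F2,3)); v=F2[0]-F2[1]; w=F2[2]-F2[1]
print(np.degrees(np.arctan2(v[1],v[0])),np.linalg.norm(v),np.degrees(np.arctan2(w[1],w[0]))-90,np.linalg.norm(w))
for nm,im,p in [('lens',s,g(138,186,6,100,130)),('lens2',t,g(590-396,93,6,130,230))]: print(nm,unproj(im,p,0.1))
C=[unproj(s,g(*p,4,230,160),0.048) for p in [(122,65),(330,135),(247,388),(35,315)]]
C=np.array(C);print(np.round(C,3),C.mean(0)); 
v=(C[0]+C[1]-C[2]-C[3])/2; w=(C[0]+C[3]-C[1]-C[2])/2
print(np.linalg.norm(v),np.linalg.norm(w),np.degrees(np.arctan2(v[1],v[0])),np.degrees(np.arctan2(w[1],w[0]))-90)
for l in ['lid','lid_dome','lid_opposite','camera','screw_dish','flux_jar']:
    for im in (s,t):
        o=r.spot_point(im,l); print(l,[(np.round(d['xyz'],3).tolist(),round(d['p'],2)) for d in o[:1]])
E
```

```text
[[0.728 0.202 0.008]
 [0.626 0.196 0.008]
 [0.623 0.286 0.008]]
3.2844316369565307 0.10219604964050308 2.04786567515751 0.08998119487243171
[[0.627 0.197 0.008]
 [0.621 0.289 0.008]
 [0.724 0.292 0.008]]
-86.59083217603757 0.09247534754568434 -88.30252860348774 0.10228566127019775
lens [0.65636657 0.24217235 0.1       ]
lens2 [0.65602916 0.2450972  0.1       ]
[[ 0.619 -0.096  0.048]
 [ 0.57  -0.228  0.048]
 [ 0.412 -0.169  0.048]
 [ 0.461 -0.037  0.048]] [ 0.51563517 -0.13240147  0.048     ]
0.1689502290894276 0.1404210791374285 -20.574076133433035 -20.25987137664069
lid [([0.519, -0.136, 0.05], 0.64)]
lid [([0.518, -0.133, 0.048], 0.69)]
lid_dome [([0.584, -0.106, 0.063], 0.85)]
lid_dome [([0.584, -0.104, 0.062], 0.89)]
lid_opposite [([0.412, -0.168, 0.046], 0.71)]
lid_opposite [([0.413, -0.171, 0.044], 0.85)]
camera [([0.655, 0.242, 0.097], 0.55)]
camera [([0.653, 0.242, 0.1], 0.83)]
screw_dish [([0.393, 0.056, 0.001], 0.67)]
screw_dish [([0.394, 0.06, 0.005], 0.86)]
flux_jar [([0.782, 0.019, 0.0], 0.63)]
flux_jar [([0.78, 0.017, 0.0], 0.57)]
```

```bash
cat >> h.py <<'E'
def rel(p,Rm,st=None,ref=None):
    "row from pose ref (p,R) (or measured) to p,Rm"
    if ref is None:
        st=st or r.get_state(); ref=(st['tool_pos'],R.from_quat(st['eef_rot']))
    d=ref[1].inv().apply(np.array(p)-ref[0]); w=np.degrees((ref[1].inv()*Rm).as_rotvec())
    return np.round(d,4).tolist()+np.round(w,2).tolist()
def down(yaw): # tool x at yaw deg, z down
    return R.from_euler('z',yaw,degrees=True)*R.from_euler('x',180,degrees=True)
def show():
    st=r.get_state(); M=R.from_quat(st['eef_rot']).as_matrix()
    print('t',round(st['clock'],2),'q',np.round(st['q'],2),'p',np.round(st['tool_pos'],4),'z',np.round(M[:,2],3),'xyaw',round(float(np.degrees(np.arctan2(M[1,0],M[0,0]))),2),'F',np.round(st['contact_force'],1),'M',np.round(st['moment'],2),'op',round(st['opening'],3))
E
python3 - <<'E'
from h import *
show(); print(rel([.584,-.107,.16],down(159.6)))
E
```

```text
t 1.7 q [ 1.33  0.69 -0.19  1.57  0.16  0.9  -0.22] p [ 0.1702 -0.6014  0.2388] z [ 0. -0. -1.] xyaw 15.8 F [0.2 0.1 0.5] M [-0.    0.01 -0.02] op 0.996
[0.5328, -0.363, 0.0787, 0.0, 0.01, -143.8]
```

Request:
carry_out([
  [0.53,-0.36,0.03,0,0,-100],
  [0.53,-0.36,0.03,0,0,-100],
  [0.53,-0.36,0.03,0,0,-100],
  [0.53,-0.36,0.03,0,0,-100],
  [0.53,-0.36,0.03,0,0,-100],
  [0.53,-0.36,0.03,0,0,-100],
  [0.53,-0.36,0.03,0,0,-100],
  [0.53,-0.36,0.03,0,0,-100],
  [0.53,-0.36,0.03,0,0,-100],
  [0.53,-0.36,0.03,0,0,-100],
  [0.53,-0.36,0.03,0,0,-100],
  [0.53,-0.36,0.03,0,0,-100],
], fingers=0, grip_force=20)

```text
clock: 2.9
tool_pos: [0.5567, -0.141, 0.2107]
eef_rot: [0.529, 0.848, -0.0, 0.0]
contact_force: [0.7, -0.3, 0.1]
opening: 1.0
```

```bash
python3 - <<'E'
from h import *
show(); print(rel([.584,-.107,.10],down(159.6)))
E
```

```text
t 2.9 q [ 0.52  0.71 -0.62  1.74  0.52  0.86  0.12] p [ 0.5567 -0.141   0.2107] z [ 0. -0. -1.] xyaw 116.07 F [ 0.7 -0.3  0.1] M [-0.08 -0.19  0.03] op 1.0
[0.0186, 0.0394, 0.1107, -0.01, 0.03, -43.53]
```

Request:
carry_out([
  [0.0186,0.0394,0.11,0,0,-43.5],
  [0.0186,0.0394,0.11,0,0,-43.5],
  [0.0186,0.0394,0.11,0,0,-43.5],
  [0.0186,0.0394,0.11,0,0,-43.5],
  [0.0186,0.0394,0.11,0,0,-43.5],
  [0.0186,0.0394,0.11,0,0,-43.5],
  [0.0186,0.0394,0.11,0,0,-43.5],
])

```text
clock: 3.6
tool_pos: [0.583, -0.1087, 0.1006]
eef_rot: [0.181, 0.983, 0.0, 0.0]
contact_force: [0.6, -1.4, 0.2]
opening: 1.0
```

```bash
python3 - <<'E'
from h import *
show(); print(rel([.584,-.107,.051],down(159.6)))
s=snap('side','side2.png')
for l in ['lid_dome','lid']:
    print(r.spot_point(s,l)[:1])
cv2.imwrite('pics/z3.png',cv2.resize(s['img'][130:280,180:400],None,fx=3,fy=3))
E
```

```text
t 3.6 q [ 0.49  0.92 -0.7   1.76  0.82  0.78  0.57] p [ 0.583  -0.1087  0.1006] z [ 0.  0. -1.] xyaw 159.09 F [ 0.6 -1.4  0.2] M [-0.   -0.13  0.04] op 1.0
[-0.0003, 0.0019, 0.0496, 0.01, 0.01, -0.51]
[{'xyz': [0.5804, -0.1053, 0.0652], 'p': 0.98}]
[{'xyz': [0.5177, -0.1313, 0.0462], 'p': 0.75}]
```

View pics/z3.png

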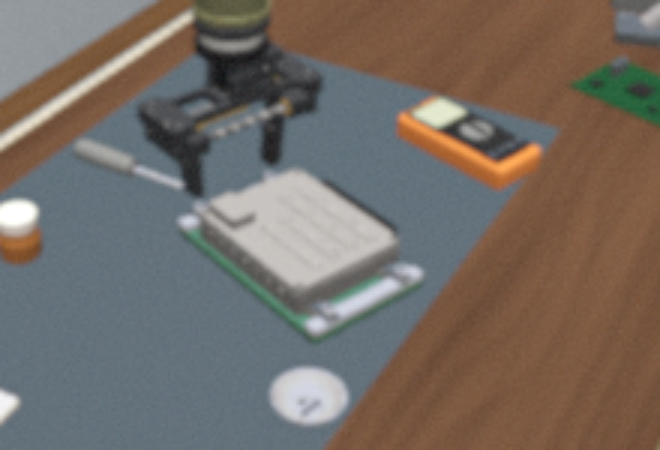

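The open fingers straddle the dome (at about 235,210 in the crop), one on each lid-y side. I'll go down next.

Request:
carry_out([
  [0,0,0.025,0,0,0],
  [0,0,0.04,0,0,0],
  [0,0,0.048,0,0,0],
  [0,0,0.048,0,0,0],
  [0,0,0.048,0,0,0],
  [0,0,0.048,0,0,0],
])

```text
clock: 4.35
tool_pos: [0.5835, -0.1083, 0.0534]
eef_rot: [0.18, 0.984, 0.0, 0.001]
contact_force: [0.0, 0.1, -0.4]
opening: 1.0
```

```bash
python3 - <<'E'
from h import *
show(); print(rel([.584,-.107,.051],down(159.6)))
E
```

```text
t 4.35 q [ 0.46  0.99 -0.64  1.77  0.89  0.7   0.52] p [ 0.5835 -0.1083  0.0534] z [ 0.001  0.    -1.   ] xyaw 159.29 F [ 0.   0.1 -0.4] M [-0.01 -0.1   0.06] op 1.0
[0.0, 0.0014, 0.0024, 0.03, 0.07, -0.31]
```

Request:
carry_out([
  [0,0.001,0.002,0,0,-0.3],
  [0,0.001,0.002,0,0,-0.3],
  [0,0.001,0.002,0,0,-0.3],
])

```text
clock: 4.65
tool_pos: [0.5834, -0.1075, 0.0508]
eef_rot: [0.177, 0.984, -0.0, 0.0]
contact_force: [0.0, -0.1, 0.0]
opening: 1.003
```

Request:
carry_out([
  [0,0,0,0,0,0],
  [0,0,0,0,0,0],
  [0,0,0,0,0,0],
  [0,0,0,0,0,0],
  [0,0,0,0,0,0],
  [0,0,0,0,0,0],
], fingers=255, grip_force=50)

```text
clock: 5.25
tool_pos: [0.5833, -0.1075, 0.0507]
eef_rot: [0.177, 0.984, -0.0, 0.0]
contact_force: [-0.3, 0.7, 0.0]
opening: 0.481
```

```bash
python3 - <<'E'
from h import *
show()
E
```

```text
t 5.25 q [ 0.46  0.99 -0.64  1.77  0.9   0.7   0.52] p [ 0.5833 -0.1075  0.0507] z [ 0. -0. -1.] xyaw 159.61 F [-0.3  0.7  0. ] M [ 0.04 -0.14 -0.07] op 0.481
```

Request:
carry_out([
  [0,0,0,0,0,0],
  [0,0,0,0,0,0],
  [0,0,0,0,0,0],
  [0,0,0,0,0,0],
], grip_force=60)

```text
clock: 5.65
tool_pos: [0.5832, -0.1078, 0.0507]
eef_rot: [0.177, 0.984, -0.0, -0.0]
contact_force: [-0.9, -0.8, 1.4]
opening: 0.33
```

```bash
python3 - <<'E'
from h import *
show()
st=r.get_state(); p=st['tool_pos']; M=R.from_quat(st['eef_rot'])
yaw=np.radians(-20.4); ex=np.array([np.cos(yaw),np.sin(yaw),0]); ey=np.array([-ex[1],ex[0],0])
c=np.array([.516,-.1325,.046]); opp=c-.085*ex-.07*ey
diag=.140*ex+.117*ey; diag/=np.linalg.norm(diag)
ax=-np.cross([0,0,1],diag) # positive rot raises dome
for a in [1,2,3,4,5,6,8,10,12,15]:
    Q=R.from_rotvec(np.radians(a)*ax); pp=opp+Q.apply(p-opp); print(a,rel(pp,Q*M), np.round(pp-p,4))
E
```

```text
t 5.65 q [ 0.46  0.99 -0.64  1.77  0.9   0.7   0.52] p [ 0.5832 -0.1078  0.0507] z [-0. -0. -1.] xyaw 159.59 F [-0.9 -0.8  1.4] M [-0.1  -0.07 -0.07] op 0.33
1 [0.0001, -0.0001, -0.0032, -0.64, -0.77, 0.0] [-0.0001 -0.      0.0032]
2 [0.0002, -0.0002, -0.0063, -1.28, -1.53, 0.0] [-0.0003 -0.0001  0.0063]
3 [0.0004, -0.0003, -0.0095, -1.92, -2.3, 0.0] [-0.0005 -0.0002  0.0095]
4 [0.0006, -0.0005, -0.0127, -2.57, -3.07, 0.0] [-0.0007 -0.0003  0.0127]
5 [0.0008, -0.0007, -0.0158, -3.21, -3.84, 0.0] [-0.001  -0.0004  0.0158]
6 [0.0011, -0.001, -0.019, -3.85, -4.6, 0.0] [-0.0014 -0.0005  0.019 ]
8 [0.0019, -0.0016, -0.0252, -5.13, -6.14, 0.0] [-0.0023 -0.0008  0.0252]
10 [0.0027, -0.0023, -0.0315, -6.41, -7.67, 0.0] [-0.0034 -0.0012  0.0315]
12 [0.0038, -0.0032, -0.0377, -7.7, -9.21, 0.0] [-0.0047 -0.0016  0.0377]
15 [0.0057, -0.0048, -0.0469, -9.62, -11.51, 0.01] [-0.007  -0.0025  0.0469]
```

Request:
carry_out([
  [0,0,-0.0016,-0.3,-0.4,0],
  [0.0001,-0.0001,-0.0032,-0.64,-0.77,0],
  [0.0002,-0.0001,-0.0047,-0.96,-1.15,0],
  [0.0002,-0.0002,-0.0063,-1.28,-1.53,0],
  [0.0003,-0.0002,-0.0079,-1.6,-1.9,0],
  [0.0004,-0.0003,-0.0095,-1.92,-2.3,0],
  [0.0005,-0.0004,-0.0111,-2.25,-2.7,0],
  [0.0006,-0.0005,-0.0127,-2.57,-3.07,0],
  [0.0007,-0.0006,-0.0142,-2.9,-3.45,0],
  [0.0008,-0.0007,-0.0158,-3.21,-3.84,0],
  [0.0008,-0.0007,-0.0158,-3.21,-3.84,0],
])

```text
clock: 6.75
tool_pos: [0.5809, -0.1083, 0.0663]
eef_rot: [0.177, 0.983, 0.021, 0.037]
contact_force: [-4.8, -0.1, -2.3]
opening: 0.331
```

```bash
python3 - <<'E'
from h import *
show()
s=snap('side','side3.png');t=snap('top','top3.png')
for im in (s,t):
  for l in ['lid_dome','lid','lid_opposite']:
    print(r.spot_point(im,l)[:1])
cv2.imwrite('pics/z4.png',cv2.resize(s['img'][130:280,180:400],None,fx=3,fy=3))
E
```

```text
t 6.75 q [ 0.49  0.95 -0.63  1.85  0.95  0.58  0.47] p [ 0.5809 -0.1083  0.0663] z [ 0.08   0.028 -0.996] xyaw 159.49 F [-4.8 -0.1 -2.3] M [-0.12  0.98 -0.01] op 0.331
[{'xyz': [0.5796, -0.1069, 0.0804], 'p': 0.93}]
[{'xyz': [0.5173, -0.1338, 0.0574], 'p': 0.76}]
[{'xyz': [0.4127, -0.167, 0.0438], 'p': 0.87}]
[{'xyz': [0.581, -0.1062, 0.0719], 'p': 0.63}]
[{'xyz': [0.5181, -0.1352, 0.0548], 'p': 0.79}]
[{'xyz': [0.4105, -0.1686, 0.0459], 'p': 0.88}]
```

View pics/z4.png

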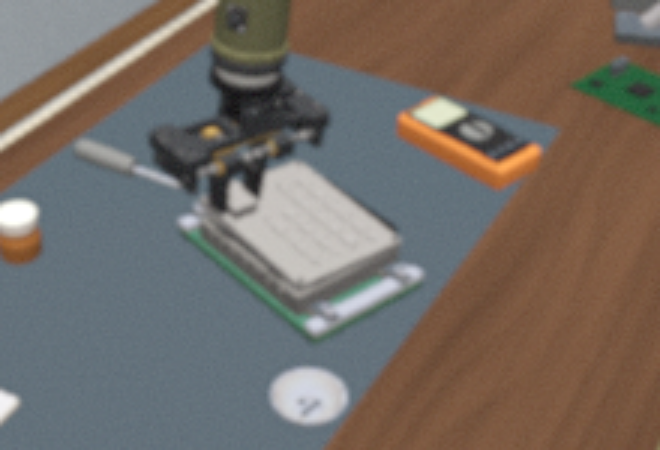

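The dome corner is up (nets read z of about 0.076) and the opposite corner is still seated (about 0.045). I'll keep peeling.

```bash
python3 - <<'E'
from h import *
st=r.get_state(); p=st['tool_pos']; M=R.from_quat(st['eef_rot'])
yaw=np.radians(-20.4); ex=np.array([np.cos(yaw),np.sin(yaw),0]); ey=np.array([-ex[1],ex[0],0])
c=np.array([.516,-.1325,.046]); opp=c-.085*ex-.07*ey
diag=.140*ex+.117*ey; diag/=np.linalg.norm(diag)
ax=-np.cross([0,0,1],diag)
for a in [1,2,3,4,5,6,7]:
    Q=R.from_rotvec(np.radians(a)*ax); pp=opp+Q.apply(p-opp); print(a,rel(pp,Q*M))
Q=R.from_rotvec(np.radians(7)*ax); pp=opp+Q.apply(p-opp)
for h in [.005,.01,.02,.04,.06]: print(rel(pp+[0,0,h],Q*M))
E
```

```text
1 [0.0001, -0.0001, -0.0031, -0.64, -0.77, -0.0]
2 [0.0002, -0.0002, -0.0063, -1.28, -1.53, -0.0]
3 [0.0004, -0.0003, -0.0094, -1.92, -2.3, -0.0]
4 [0.0006, -0.0005, -0.0126, -2.57, -3.07, -0.0]
5 [0.0008, -0.0007, -0.0157, -3.21, -3.84, -0.0]
6 [0.0011, -0.001, -0.0188, -3.85, -4.6, -0.0]
7 [0.0015, -0.0012, -0.022, -4.49, -5.37, -0.0]
[0.0012, -0.001, -0.0269, -4.49, -5.37, -0.0]
[0.0008, -0.0007, -0.0319, -4.49, -5.37, -0.0]
[0.0002, -0.0001, -0.0419, -4.49, -5.37, -0.0]
[-0.0011, 0.0009, -0.0618, -4.49, -5.37, -0.0]
[-0.0024, 0.002, -0.0817, -4.49, -5.37, -0.0]
```

Request:
carry_out([
  [0.0001,-0.0001,-0.0031,-0.64,-0.77,0],
  [0.0002,-0.0002,-0.0063,-1.28,-1.53,0],
  [0.0004,-0.0003,-0.0094,-1.92,-2.3,0],
  [0.0006,-0.0005,-0.0126,-2.57,-3.07,0],
  [0.0008,-0.0007,-0.0157,-3.21,-3.84,0],
  [0.0011,-0.001,-0.0188,-3.85,-4.6,0],
  [0.0015,-0.0012,-0.022,-4.49,-5.37,0],
  [0.0012,-0.001,-0.0269,-4.49,-5.37,0],
  [0.0008,-0.0007,-0.0319,-4.49,-5.37,0],
  [0.0002,-0.0001,-0.0419,-4.49,-5.37,0],
  [-0.0011,0.0009,-0.0618,-4.49,-5.37,0],
  [-0.0024,0.002,-0.0817,-4.49,-5.37,0],
])

```text
clock: 8.35
tool_pos: [0.58, -0.1083, 0.1501]
eef_rot: [0.176, 0.979, 0.053, 0.092]
contact_force: [-0.4, -0.5, -1.8]
opening: 0.333
```

```bash
python3 - <<'E'
from h import *
show()
s=snap('side','side4.png')
for im in (s,):
  for l in ['lid_dome','lid','lid_opposite']:
    print(r.spot_point(im,l)[:1])
cv2.imwrite('pics/z5.png',cv2.resize(s['img'][100:280,180:400],None,fx=3,fy=3))
E
```

```text
t 8.35 q [ 0.59  0.81 -0.73  1.92  0.91  0.53  0.51] p [ 0.58   -0.1083  0.1501] z [ 0.199  0.071 -0.977] xyaw 159.01 F [-0.4 -0.5 -1.8] M [-0.05  0.01  0.03] op 0.333
[{'xyz': [0.5752, -0.106, 0.1589], 'p': 0.66}]
[{'xyz': [0.5166, -0.1338, 0.1315], 'p': 0.58}]
[{'xyz': [0.416, -0.1679, 0.1046], 'p': 0.93}]
```

View pics/z5.png

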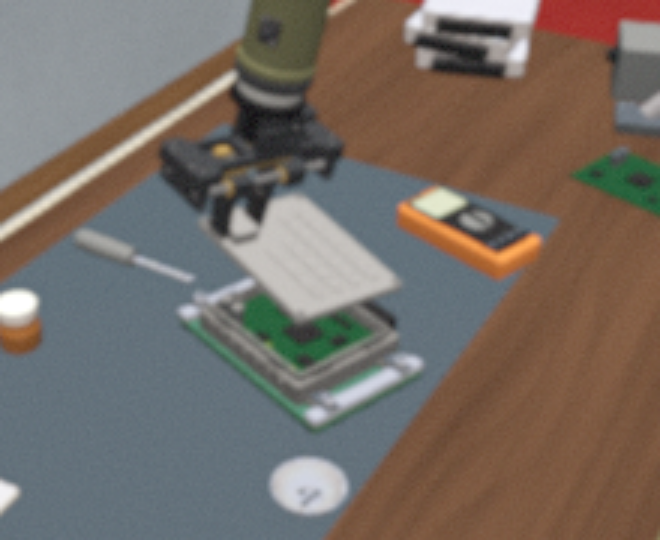

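```bash
cat >> h.py <<'E'
CAM=np.array([.655,.242,.1]); cy=np.radians(2.7)
zc=np.array([-.5*np.cos(cy),-.5*np.sin(cy),np.sqrt(.75)])
TL=np.diag([-1,1,-1.]) # lid axes in tool axes
LT=np.array([.055,-.047,.0047]) # lid centre in tool
def lidpose(st):
    M=R.from_quat(st['eef_rot']); return M.apply(LT)+st['tool_pos'], M.as_matrix()@TL
def target(psi,dist=.2):
    h=zc*[1,1,0]; h/=np.linalg.norm(h)
    Q=R.from_rotvec(np.radians(30)*np.cross([0,0,1],h))
    RL=Q*R.from_euler('z',psi,degrees=True)
    RT=R.from_matrix(RL.as_matrix()@TL.T)
    return CAM+dist*zc-RT.apply(LT), RT
E
python3 - <<'E'
from h import *
st=r.get_state(); c,A=lidpose(st); print('lid pred',c,'dome',c+A@[.055,.047,.016],'opp',c+A@[-.085,-.07,0])
from scipy.spatial.transform import Slerp
for psi in (-20,0):
    p,T=target(psi); print(psi,p,T.as_matrix()[:,2]); A=T.as_matrix()@TL; c=CAM+.2*zc
    print('corner z',[round((c+A@[a*.085,b*.07,-.007])[2],3) for a in(-1,1) for b in (-1,1)])
    print(rel(p,T))
E
```

```text
lid pred [ 0.51401468 -0.13307761  0.12902411] dome [ 0.57724234 -0.10984     0.15988309] opp [ 0.41227447 -0.1682546   0.10586148]
-20 [0.61130411 0.26209841 0.31171399] [ 0.49944494  0.02355323 -0.8660254 ]
corner z [np.float64(0.214), np.float64(0.241), np.float64(0.293), np.float64(0.32)]
[0.0758, 0.3787, -0.1271, -4.04, -18.22, -1.29]
0 [0.60011508 0.28381796 0.30585187] [ 0.49944494  0.02355323 -0.8660254 ]
corner z [np.float64(0.223), np.float64(0.226), np.float64(0.308), np.float64(0.311)]
[0.0947, 0.3944, -0.122, -0.82, -18.75, -21.11]
```

Request:
carry_out([
  [0.002,0.01,-0.004,-0.1,-0.5,0],
  [0.006,0.03,-0.011,-0.3,-1.5,-0.1],
  [0.011,0.055,-0.02,-0.6,-2.7,-0.2],
  [0.016,0.08,-0.028,-0.9,-4,-0.3],
  [0.021,0.105,-0.037,-1.2,-5.2,-0.4],
  [0.026,0.13,-0.045,-1.4,-6.5,-0.5],
  [0.031,0.155,-0.053,-1.7,-7.7,-0.6],
  [0.036,0.18,-0.061,-2,-9,-0.7],
  [0.041,0.205,-0.07,-2.3,-10.2,-0.8],
  [0.045,0.225,-0.077,-2.5,-11.2,-0.8],
  [0.048,0.24,-0.081,-2.6,-11.8,-0.9],
  [0.049,0.245,-0.083,-2.7,-12,-0.9],
])

```text
clock: 9.75
tool_pos: [0.5983, 0.1349, 0.2545]
eef_rot: [0.168, 0.964, 0.057, 0.197]
contact_force: [0.9, -0.2, -1.3]
opening: 0.332
```

```bash
python3 - <<'E'
from h import *
show(); print(rel(*target(-20)))
E
```

```text
t 9.75 q [ 0.01  0.57 -0.56  1.98  1.07  0.47 -0.12] p [0.5983 0.1349 0.2545] z [ 0.399  0.044 -0.916] xyaw 158.16 F [ 0.9 -0.2 -1.3] M [0.04 0.29 0.01] op 0.332
[0.0123, 0.1332, -0.0417, -1.14, -6.42, -0.18]
```

Request:
carry_out([
  [0.001,0.01,-0.003,-0.1,-0.5,0],
  [0.003,0.03,-0.01,-0.3,-1.4,0],
  [0.005,0.055,-0.017,-0.5,-2.6,-0.1],
  [0.007,0.08,-0.025,-0.7,-3.8,-0.1],
  [0.01,0.105,-0.033,-0.9,-5,-0.1],
  [0.011,0.122,-0.038,-1,-5.9,-0.2],
  [0.012,0.13,-0.041,-1.1,-6.3,-0.2],
  [0.0123,0.133,-0.0417,-1.1,-6.4,-0.2],
  [0.0123,0.133,-0.0417,-1.1,-6.4,-0.2],
  [0.0123,0.133,-0.0417,-1.1,-6.4,-0.2],
  [0.0123,0.133,-0.0417,-1.1,-6.4,-0.2],
])

```text
clock: 10.85
tool_pos: [0.613, 0.2563, 0.3106]
eef_rot: [0.171, 0.951, 0.054, 0.252]
contact_force: [0.1, 0.8, -1.9]
opening: 0.332
```

```bash
python3 - <<'E'
from h import *
show(); print(rel(*target(-20)))
s=snap('side','side6.png');t=snap('top','top6.png')
st=r.get_state(); c,A=lidpose(st); print('pred lid',c,'dome',c+A@[.055,.047,.016],'opp',c+A@[-.085,-.07,0])
for im in (s,t):
  for l in ['lid_dome','lid','lid_opposite','camera']:
    print(l,[(np.round(d['xyz'],3),round(d['p'],2)) for d in r.spot_point(im,l)[:1]])
for im,f in ((s,'ov_s.png'),(t,'ov_t.png')):
    a=im['img'].copy()
    q=[proj(im,c+A@[x,y,0.001]) for x,y in [(.085,.07),(.085,-.07),(-.085,-.07),(-.085,.07)]]
    a=cv2.resize(a,None,fx=1.5,fy=1.5)
    cv2.polylines(a,[np.int32(np.array(q)*1.5)],True,(0,0,255),1); cv2.imwrite('pics/'+f,a)
E
```

```text
t 10.85 q [-0.26  0.55 -0.54  1.85  1.09  0.66 -0.3 ] p [0.613  0.2563 0.3106] z [ 0.498  0.016 -0.867] xyaw 156.64 F [ 0.1  0.8 -1.9] M [ 0.06  0.43 -0.02] op 0.332
[0.0029, 0.0051, -0.0018, -0.43, 0.06, -0.24]
pred lid [0.55657017 0.2323294  0.27243191] dome [0.60735471 0.25671022 0.320562  ] opp [0.46654614 0.19669682 0.21998198]
lid_dome [(array([0.606, 0.26 , 0.322]), 0.61)]
lid [(array([0.557, 0.234, 0.275]), 0.88)]
lid_opposite [(array([0.468, 0.195, 0.218]), 0.73)]
camera [(array([0.651, 0.238, 0.098]), 0.9)]
lid_dome [(array([0.608, 0.26 , 0.321]), 0.93)]
lid [(array([0.56 , 0.232, 0.275]), 0.78)]
lid_opposite [(array([0.472, 0.198, 0.219]), 0.8)]
camera [(array([0.654, 0.243, 0.098]), 0.59)]
```

View pics/ov_s.png

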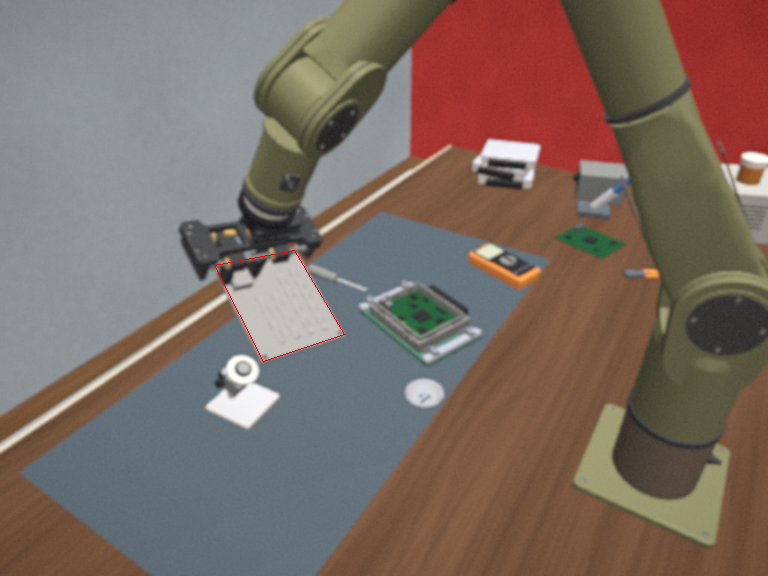

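View pics/ov_t.png

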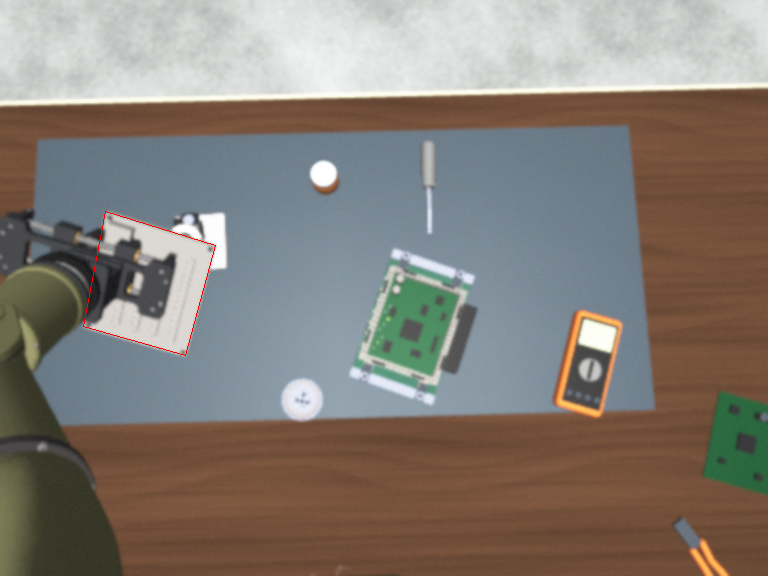

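Overlay matches the lid in both views (side: centre about 280,305; top: about 150,283). The camera and the bystanders look undisturbed. I'll let it settle, then check for drift.

Request:
carry_out([
  [0.001,0.003,-0.001,0,0,0],
  [0.002,0.004,-0.001,-0.3,0,-0.2],
  [0.002,0.004,-0.001,-0.3,0,-0.2],
  [0.002,0.004,-0.001,-0.3,0,-0.2],
  [0.002,0.004,-0.001,-0.3,0,-0.2],
  [0.002,0.004,-0.001,-0.3,0,-0.2],
  [0.002,0.004,-0.001,-0.3,0,-0.2],
  [0.002,0.004,-0.001,-0.3,0,-0.2],
  [0.002,0.004,-0.001,-0.3,0,-0.2],
  [0.002,0.004,-0.001,-0.3,0,-0.2],
])

```text
clock: 12.35
tool_pos: [0.6119, 0.2624, 0.3118]
eef_rot: [0.168, 0.951, 0.057, 0.253]
contact_force: [0.3, -0.6, -0.8]
opening: 0.33
```

```bash
python3 - <<'E'
from h import *
show(); 
s=snap('side','side7.png');t=snap('top','top7.png')
st=r.get_state(); c,A=lidpose(st); ang=np.degrees(np.arccos(A[:,2]@zc)); d=c-CAM
print('pred',c,'ang',ang,'along',d@zc,'off',np.linalg.norm(d-zc*(d@zc)),'qd',abs(st['qd']).max())
for im in (s,t):
  for l in ['lid_dome','lid','lid_opposite','multimeter','flux_jar','screw_dish','screwdriver']:
    print(l,[(np.round(d['xyz'],3),round(d['p'],2)) for d in r.spot_point(im,l)[:1]])
show(); print(r.finish_job())
E
```

```text
t 12.35 q [-0.26  0.55 -0.54  1.84  1.09  0.65 -0.3 ] p [0.6119 0.2624 0.3118] z [ 0.5    0.023 -0.866] xyaw 156.93 F [ 0.3 -0.6 -0.8] M [0.02 0.45 0.02] op 0.33
pred [0.55569452 0.23755163 0.27321643] ang 0.053190874464666915 along 0.19971222286135523 off 0.0005714791025937238 qd 0.0019549003995557694
lid_dome [(array([0.603, 0.265, 0.324]), 0.86)]
lid [(array([0.556, 0.236, 0.275]), 0.59)]
lid_opposite [(array([0.47 , 0.199, 0.22 ]), 0.89)]
multimeter [(array([ 0.449, -0.433, -0.   ]), 0.61)]
flux_jar []
screw_dish [(array([0.394, 0.056, 0.005]), 0.91)]
screwdriver [(array([ 0.763, -0.173,  0.001]), 0.69)]
lid_dome [(array([0.603, 0.262, 0.321]), 0.83)]
lid [(array([0.559, 0.237, 0.275]), 0.88)]
lid_opposite [(array([0.469, 0.204, 0.221]), 0.98)]
multimeter [(array([ 0.444, -0.436,  0.001]), 0.63)]
flux_jar [(array([0.787, 0.02 , 0.001]), 0.68)]
screw_dish [(array([ 0.39 ,  0.056, -0.005]), 0.88)]
screwdriver [(array([ 0.765, -0.169, -0.   ]), 0.76)]
t 13.15 q [-0.26  0.55 -0.54  1.84  1.09  0.65 -0.3 ] p [0.6119 0.2624 0.3117] z [ 0.5    0.023 -0.866] xyaw 156.93 F [-0.9 -0.8 -1. ] M [0.03 0.43 0.01] op 0.334
the job is handed in; nothing more can be done
None
```

The lid is off and held in front of the inspection camera. I handed the job in at 13.2 s (limit 42 s); it gives no verdict.

- **Peel:** I pinched the dome at 60 N and tipped the lid about the opposite corner. At about 5° the dome read 0.072 m (top view) and 0.080 m (side view). The tool position puts it near 0.077 m; the required height was 0.072 m. The opposite corner read 0.044–0.046 m, so it was still seated. I tipped it to about 12° and then lifted it off.
- **Final pose:** From the tool position, the lid's centre is 200 mm from the lens, under 1 mm off the camera's axis and about 0.1° from square. This rests on my measured camera position and its 2.7° turn. The networks' lid positions agreed to about 5 mm in both views, and the lid's outline overlaid well in both pictures just before a last 6 mm adjustment.
- **Steadiness:** The arm was at rest, the grip opening held steady at about 29 mm, and nothing drifted over the last 0.8 s.
- **Other things on the bench:** The multimeter, screw dish, screwdriver and flux jar were within about 5 mm of their starting readings. The jar was missed in the last side view but seen in the top view. The camera read within about 4 mm of its first position when last checked, before the last 6 mm adjustment.

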